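# Hold the index plunger back at the end stop

## Robot

A 6-joint arm with a two-finger parallel gripper is mounted at the origin on the work surface. World frame = base frame: x ahead of the robot, y to its left, z up, the work surface at z = 0. Lengths are in m, angles in rad, forces in N, time in s.
With the tool pointing down it reaches from about 0.25 to 0.725 m from the base axis. Payload 4 kg.
Tool frame: the origin (TCP) lies midway between the tips of the shut fingers; the grasp point (between the pads) lies 19 mm behind it (bot.grip_point_offset is the distance from the TCP to the grasp point, in m); z points along the fingers, y is the line along which they close (so a half turn about z gives the same grasp; the last joint's range is limited). The gripper opens to 85 mm and grips with 20 to 120 N. Pads are 22 mm wide; open, the fingers measure 114 mm over their backs; the gripper's body (76 mm by 85 mm) begins 54 mm behind the grasp point. The pads swing forward as they close: fully open they stand 13 mm farther back than shut.
Start: joints at [-1.226, 0.241, 0.005, 1.335, 0, 1.571], TCP at [0.169, -0.471, 0.231] pointing down, gripper open.
Joint ranges: [-2.72, 2.72], [-1.05, 1.87], [-1.09, 1.28], [-1.99, 2.15], [-1.42, 1.44], [-3.14, 3.14]. Speed limits (rad/s): [2.79, 2.79, 3.14, 3.14, 3.14, 3.14].

## Interface

Orientations are given as a unit quaternion [x, y, z, w].
In Python, from workcell import bot gives the robot as it stands.
- The arm moves only by the tool step_arm, never from a script. Its argument "targets" is text: rows parted by semicolons, each of 7 numbers parted by spaces: the opening, from -1 (shut) to 1 (fully open), so that 0 is half open, then the shift along the world's x, y, z normalised to -1 to 1, where 1 is 0.5 m, then the turn, a rotation vector about the world's x, y, z normalised to -1 to 1, where 1 is pi/4 rad. In form: gripper x y z wx wy wz; .... A call has 1 to 10 rows; each row is the pose to reach, as a shift and turn from the pose commanded when the call began; what a row does not reach only later rows make up. A row lasts 1/12 s, in which the tool goes at most 41.7 mm and 7.16 degrees, less where a joint would pass 70% of its speed; a pose out of reach is approached as far as the arm can. A call with a number of a shift or a turn outside -1 to 1 is refused whole. A call with a gripper value outside its range is refused whole. The fingers move at their own pace and stop on an object; the grip force is fixed at half the most. Time passes only in rows, so rows that repeat a pose let the fingers close. It gives the time, the measured TCP pose, the force, the opening and the grip force at its end, in the units of the state.
- bot.get_obs(): the state, without advancing time (a new reading comes with each control period).
- bot.camera(name): name is "scene" or "top" or "wrist"; returns the picture (384x512x3 uint8, red, green, blue); there is no depth.
- bot.camera_info(name): a dict with "vertical_fov" (degrees; the focal length in pixels is half the picture's height over the tangent of half this angle, whatever the lens; pixels are square), "cx", "cy" (the principal point, pixels), "pose" (4x4, takes a point from camera to world coordinates). Camera axes: x right, y up, looking along -z (the intrinsics and any distortion apply to the point x, -y, -z); pixel columns grow to the right and rows downward; lengths in m; the calibration is good to about 2 mm. A picture is of the moment at which its call begins: read the wrist's pose just before it. camera_info takes no time and is no camera call; for the wrist camera it gives the pose at the moment of the call.
- bot.job_done(): hands the job in; it is judged then, once.
The state is a dict: "clock": time; "joint_pos": joint angles; "joint_vel": joint speeds; "tau": joint torques, N m; "eef_pos": TCP position; "tool_rot": TCP orientation; "ft_force": force on the tool from outside, world axes, zero at the start; "ft_torque": the same for the moment, N m; "grip_width": finger opening in m; "grasp_force": force on a finger pad.
Only numpy, scipy, OpenCV 4.12 (cv2) and the standard library are available. Lean on these libraries where they do the work, as an engineer would, in place of code of your own. Each camera call takes 0.05 s, during which the arm holds its last target. There are 200 camera calls.

## Task

The board carriage of the slide on the bench is locked by its sprung index plunger, the upright round knob on the carriage. Pull the knob straight up until you feel it come to its stop and, keeping it fully back all the way, run the carriage along its rods until you feel it come up against the stop block, without shifting anything else on the bench. Finish while holding it there, still gripping the plunger fully back and clear of the hole strip: do not let go, because I am about to draw the strip out from under it.

Things in the scene. Friction and masses are not known exactly. Their poses are not given: they have to be found in the camera images.
- slide: the fixed slide: a grey base plate 130 x 360 x 12 mm with a 48 mm high block at each end and two steel rods between them along its own y axis, their tops 37 mm above the bench. A brass hole strip (24 mm wide, top 30 mm above the bench, holes 12 mm across every 30 mm) lies along y at x = -30 mm. Origin at the centre of the underside on the bench; z up. It stands turned about z by up to 0.35 rad either way
- carriage (a joint): travel of the aluminium carriage (plate 120 x 90 mm, its top 50 mm above the bench, about 0.6 kg, a circuit board clamped on its +x half) along the slide's +y axis, in m. 0 at the start, where the plunger's pin sits in a hole and locks it (1 mm play either way). Unlocked it slides freely against about 2 N of friction. It carries the plunger
- plunger (a joint): lift of the sprung plunger in m: 0 seated in the hole, 0.014 fully back on its hard stop. The spring pulls it down with about 6 N at 0, rising to about 10 N fully back. The pin is clear of the hole strip above 0.007; let go, it springs down into a hole or onto the strip
- knob_center (a point): centre of the plunger's black upright cylindrical knob, 26 mm in diameter and 24 mm high, on the plunger's vertical axis: 95 mm above the bench when seated, 109 mm fully back. Below it is a steel housing 24 mm in diameter, from the carriage's plate (50 mm) up to 76 mm; 45 mm behind the carriage's leading face and 30 mm to -x of the slide's centre line. Axes as the slide's
- carriage_face (a point): centre of the carriage's leading (+y) end face, 44 mm above the bench; axes as the slide's. This is the face that meets the stop block
- stop_face (a point): the face of the stop block that the carriage meets, on the slide's centre line, 44 mm above the bench; axes as the slide's. The block is a dark steel bar 124 x 20 mm, its top 58 mm above the bench (61 mm with its screw heads), clamped across the rods 50 to 110 mm ahead (+y) of the carriage; the carriage is against it when the two faces meet
- screwdriver: a screwdriver about 170 mm long lying on the bench on the robot's side of the slide
- spool: a grey solder spool, 52 mm across, 38 mm high, on the robot's side of the slide; origin at the centre of its underside
- bare_board: a loose circuit board 55 x 80 x 3 mm, flat on the bench on the slide's far side
- jar: a small closed jar, 44 mm across, 50 mm high, on the slide's far side
- wrench: a wrench 140 mm long lying on the slide's far side
- tip_cleaner: a black soldering tip cleaner with a blue pad, 75 x 110 x 62 mm, beyond the slide's +y end
- parts_tray: a grey divided tray of small components, 90 x 120 x 30 mm, beyond the slide's -y end

How it is judged:
On the way, in this order (a step that is already met when the one before it is completed fails the run):
1. the plunger is pulled fully back while the carriage is still at its start (value of joint plunger above 0.012 m and contact force between the fingers and plunger above 2 N and value of joint carriage below 0.02 m), for 0.1 s.
2. the carriage is against the stop block with the plunger held fully back (value of joint plunger above 0.012 m and contact force between the fingers and plunger above 2 N and y of carriage_face in the frame of stop_face above -0.003 m), for 0.2 s.
At the end, for the whole second after the job is handed in: The fingers grip the plunger (more than 2 N), which is lifted at least 12 of its 14 mm, and the carriage is at rest within 3 mm of the stop block's face (all of step 2 and velocity of joint carriage between -0.005 and 0.005 m/s); the arm keeps its last pose, push and grip.
It fails at once if the pin is let down on the strip, or into another hole, away from the start ((value of joint carriage above 0.006 m or value of joint carriage below -0.006 m) and value of joint plunger below 0.0085 m).
It fails at once if a bystander is shifted by more than 20 mm (distance of any of screwdriver, spool, bare_board, jar, wrench, tip_cleaner, parts_tray from where it was at the start of the episode above 0.02 m).
It also fails if it takes over 35 s, if anything falls off the work surface, if the arm or the gripper's body presses on something with over 40 N, if the wrist force passes 120 N, or if a joint passes its speed limit or range.

## Working session

There is one attempt and no reset: what is moved stays moved. The work goes in short steps, Python scripts to look and compute and a tool call to move; the robot and the scene stay as the last step left them, time stands still between calls to the robot, and variables do not carry over. Pictures are saved under pics/ and viewed, at most 10 in all, crops included, and the job is handed in when it is done.

Besides the shell and the picture viewer there is one more tool, called after ">>>" as name(argument=value, ...) on one line, values as JSON. step_arm: Moves the arm, as the interface text tells. Scaled input: -1 to 1 covers 0.5 m each way for a shift and pi/4 rad each way for a turn. Its arguments: {"type":"object","properties":{"targets":{"type":"string"}},"required":["targets"]}

```bash
mkdir -p pics; python3 - <<'E'
from workcell import bot
import cv2,numpy as np
np.set_printoptions(precision=4,suppress=True)
o=bot.get_obs();print(o['clock'],o['eef_pos'],o['tool_rot'],o['grip_width'])
for n in('top','scene'):
    im=bot.camera(n);cv2.imwrite(f'pics/{n}0.png',im[:,:,::-1]);i=bot.camera_info(n);print(n,i)
E
```

```text
0.0 [ 0.1688 -0.47    0.2304] [ 0.9852  0.1715 -0.0002 -0.001 ] 0.08556686273765854
top {'vertical_fov': 52.147912548554146, 'cx': 248.84397025662926, 'cy': 192.43588615164637, 'pose': array([[-0.016 ,  0.994 , -0.1086,  0.4788],
       [-0.9998, -0.0149,  0.0109,  0.0383],
       [ 0.0092,  0.1087,  0.994 ,  1.2248],
       [ 0.    ,  0.    ,  0.    ,  1.    ]])}
scene {'vertical_fov': 51.113696096933324, 'cx': 257.3166587475667, 'cy': 187.77965067607678, 'pose': array([[-0.7538, -0.4286,  0.4981,  1.1078],
       [ 0.657 , -0.5016,  0.5628,  0.5804],
       [ 0.0087,  0.7515,  0.6597,  0.7729],
       [ 0.    ,  0.    ,  0.    ,  1.    ]])}
```

View pics/top0.png

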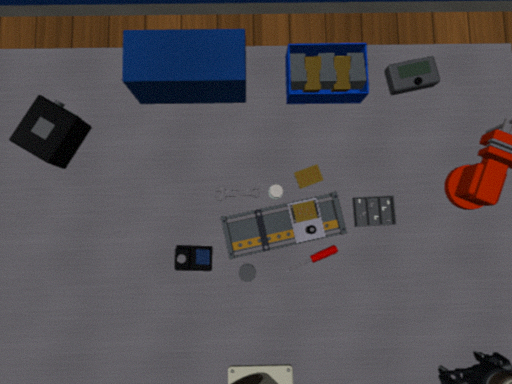

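View pics/scene0.png

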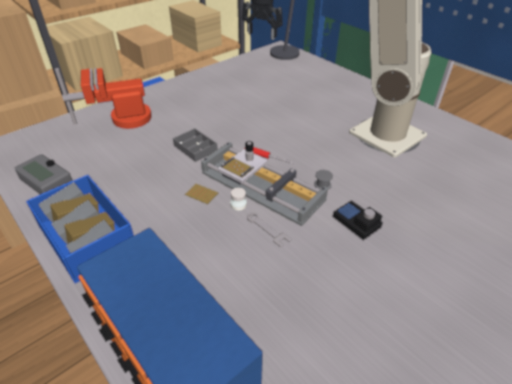

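The top view shows the slide from about (225,238) to (342,212), the knob near (311,230) and the stop bar near (262,230). In the scene view the knob is near (249,148). Next I measure them.

```bash
cat > h.py <<'E'
import numpy as np,cv2
np.set_printoptions(precision=4,suppress=True)
def ray(info,u,v):
    f=192/np.tan(np.radians(info['vertical_fov'])/2)
    P=info['pose'];d=P[:3,:3]@np.array([(u-info['cx'])/f,-(v-info['cy'])/f,-1]);return P[:3,3],d
def onz(info,u,v,z):
    o,d=ray(info,u,v);return o+d*(z-o[2])/d[2]
def pix(info,p):
    P=info['pose'];c=P[:3,:3].T@(np.array(p)-P[:3,3]);f=192/np.tan(np.radians(info['vertical_fov'])/2)
    return info['cx']+f*c[0]/-c[2],info['cy']-f*c[1]/-c[2]
E
python3 - <<'E'
from workcell import bot
from h import *
t=cv2.imread('pics/top0.png');s=cv2.imread('pics/scene0.png')
I=bot.camera_info('top')
a=cv2.resize(t[185:265,212:352],None,fx=5,fy=5,interpolation=cv2.INTER_CUBIC)
b=cv2.resize(s[130:190,205:305],None,fx=5,fy=5,interpolation=cv2.INTER_CUBIC)
c=np.zeros((600,700,3),np.uint8);c=np.zeros((400,700,3),np.uint8);c[:]=a
cv2.imwrite('pics/z.png',c)
# brass strip orientation in slide
hsv=cv2.cvtColor(t,cv2.COLOR_BGR2HSV)
m=cv2.inRange(hsv,(12,100,80),(35,255,255));m[:215]=0;m[262:]=0;m[:,:215]=0;m[:,350:]=0
ys,xs=np.nonzero(m);P=np.array([onz(I,x,y,.03)[:2] for x,y in zip(xs,ys)])
vx,vy,x0,y0=cv2.fitLine(P.astype(np.float32),cv2.DIST_HUBER,0,.01,.01).ravel()
print('strip',len(P),vx,vy,x0,y0,'yaw',np.arctan2(-vx*np.sign(vy),abs(vy)))
# dark knob
g=t.max(2);m=(g<45).astype(np.uint8);n,l,st,ce=cv2.connectedComponentsWithStats(m[215:250,290:330])
for i in range(1,n): 
    if st[i][4]>10: print('top blob',st[i],ce[i]+[290,215],onz(I,*(ce[i]+[290,215]),.107))
J=bot.camera_info('scene')
g=s.max(2);m=(g<60).astype(np.uint8);n,l,st,ce=cv2.connectedComponentsWithStats(m[135:165,235:262])
for i in range(1,n): 
    if st[i][4]>10: print('sc blob',st[i],ce[i]+[235,135],onz(J,*(ce[i]+[235,135]),.095))
E
```

```text
strip 637 0.22106472 -0.9752591 0.48792657 -0.10613887 yaw 0.22290608
top blob [17 11  9  8 37] [310.3514 229.1351] [ 0.4934 -0.147   0.107 ]
sc blob [11 10  6  6 30] [248.5333 147.5333] [ 0.4995 -0.1472  0.095 ]
```

View pics/z.png

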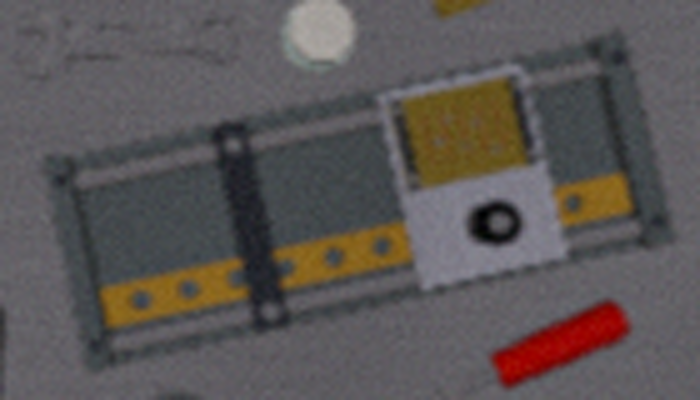

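The crop shows the strip running from (103,307) to (632,195), the stop bar's near edge from (245,122) to (287,318), the carriage's leading edge from (380,95) to (425,290), and the knob centre at about (496,222).

```bash
python3 - <<'E'
from workcell import bot
from h import *
I=bot.camera_info('top')
q=lambda u,v,z:onz(I,212+(u-2)/5,185+(v-2)/5,z)
ang=lambda a,b:np.arctan2(-(a-b)[0],(a-b)[1])
print('yaw strip',ang(q(103,307,.03),q(632,195,.03)),'base edge',ang(q(52,160,.048),q(612,38,.048)),ang(q(95,358,.048),q(660,235,.048)))
A=[q(245,122,.058),q(287,318,.058)];B=[q(380,95,.05),q(425,290,.05)]
yaw=ang(q(103,307,.03),q(632,195,.03));e=np.array([-np.sin(yaw),np.cos(yaw),0])
print('travel',np.mean(A,0)@e-np.mean(B,0)@e)
k=q(496,222,.107);print('knob',k,'edge-knob',np.mean(B,0)@e-k@e)
o=bot.get_obs();print((k-o['eef_pos'])/.5,o['clock'])
E
```

```text
yaw strip 0.19092345168267294 base edge 0.19927047913895257 0.19583103373903135
travel 0.08375779915431021
knob [ 0.4938 -0.1483  0.107 ] edge-knob 0.04140705349617288
[ 0.65    0.6436 -0.247 ] 0.1
```

>>> step_arm(targets="1 0.62 0.60 0.0 0 0 -0.19;1 0.62 0.60 0.0 0 0 -0.19;1 0.62 0.60 0.0 0 0 -0.19;1 0.62 0.60 0.0 0 0 -0.19;1 0.62 0.60 0.0 0 0 -0.19;1 0.62 0.60 0.0 0 0 -0.19;1 0.62 0.60 0.0 0 0 -0.19;1 0.62 0.60 0.0 0 0 -0.19;1 0.62 0.60 0.0 0 0 -0.19;1 0.62 0.60 0.0 0 0 -0.19")

```text
clock: 0.93
eef_pos: [0.4663, -0.1818, 0.231]
tool_rot: [0.995, 0.098, -0.0, -0.0]
ft_force: [0.6, -0.9, -1.0]
grip_width: 0.0858
grasp_force: 0.0
```

>>> step_arm(targets="1 0.03 0.04 0 0 0 0;1 0.03 0.04 0 0 0 0;1 0.03 0.04 0 0 0 0")

```text
clock: 1.18
eef_pos: [0.4807, -0.1624, 0.2305]
tool_rot: [0.995, 0.099, -0.001, -0.0]
ft_force: [0.6, -0.3, 0.0]
grip_width: 0.0852
grasp_force: 0.0
```

```bash
python3 - <<'E'
from workcell import bot
from h import *
o=bot.get_obs();W=bot.camera_info('wrist');im=bot.camera('wrist')[:,:,::-1];cv2.imwrite('pics/w1.png',im)
print(o['clock'],o['eef_pos'],o['tool_rot'],o['joint_pos']);print(W)
print('expected knob pix',pix(W,[.4938,-.1483,.107]))
E
```

```text
1.1833 [ 0.4807 -0.1624  0.2305] [ 0.9951  0.0993 -0.0009 -0.0002] [-0.3255  0.2571  0.0246  1.3401 -0.0004  2.6172]
{'vertical_fov': 68.818963628053, 'cx': 256.0822420621504, 'cy': 192.91958991081395, 'pose': array([[ 0.1969,  0.9255,  0.3237,  0.5642],
       [-0.9804,  0.186 ,  0.0644, -0.145 ],
       [-0.0006, -0.33  ,  0.944 ,  0.3729],
       [ 0.    ,  0.    ,  0.    ,  1.    ]])}
expected knob pix (np.float64(245.3770982946703), np.float64(170.4513294609346))
```

View pics/w1.png

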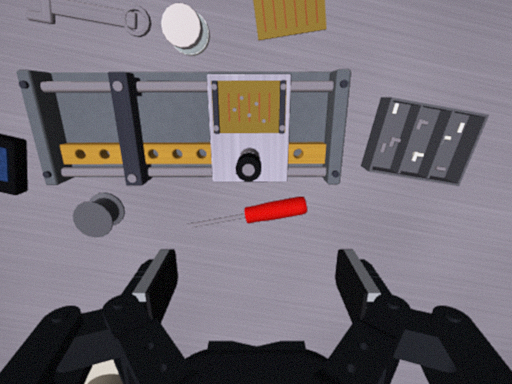

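The wrist view shows the knob's top disc at about (249,170), the stop bar at x≈115–145 and the carriage's leading edge at x≈209.

```bash
python3 - <<'E'
from workcell import bot
from h import *
W=bot.camera_info('wrist');im=cv2.imread('pics/w1.png')
g=im.max(2);m=(g<60).astype(np.uint8);m[:140]=0;m[190:]=0;m[:,:225]=0;m[:,275:]=0
ys,xs=np.nonzero(m);print('black',xs.min(),xs.max(),ys.min(),ys.max(),xs.mean())
for u,v in((249,171),):print('knob',onz(W,u,v,.107))
e=np.array([-np.sin(.196),np.cos(.196),0]);k=onz(W,249,171,.107)@e
print('car face-knob',onz(W,209,130,.05)@e-k,'stop near edge-knob',onz(W,144,130,.058)@e-k)
c=cv2.resize(im[60:200,100:300],None,fx=4,fy=4,interpolation=cv2.INTER_CUBIC);cv2.imwrite('pics/w1z.png',c)
E
```

```text
black 236 260 150 180 248.60689655172413
knob [ 0.4933 -0.1529  0.107 ]
car face-knob 0.04640892004892208 stop near edge-knob 0.11687467523210252
```

View pics/w1z.png

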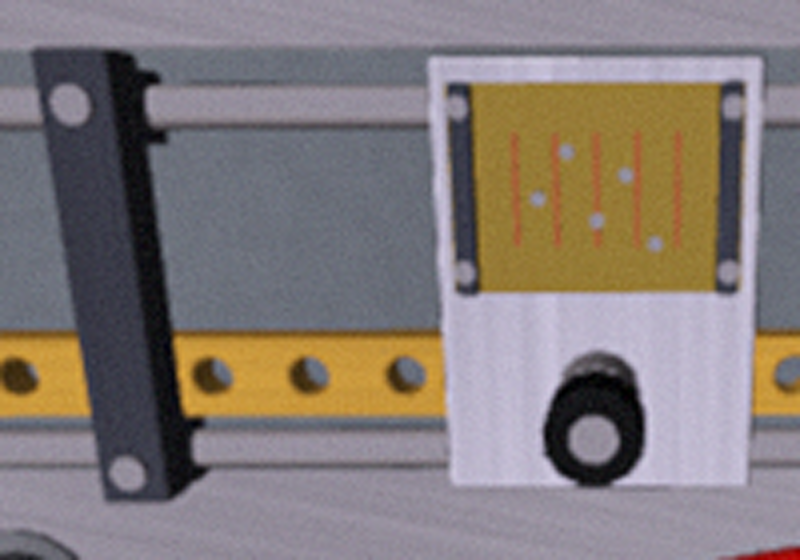

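>>> step_arm(targets="1 0 0 -0.17 0 0 0;1 0 0 -0.17 0 0 0;1 0 0 -0.17 0 0 0;1 0 0 -0.17 0 0 0;1 0 0 -0.17 0 0 0;1 0 0 -0.17 0 0 0")

```text
clock: 1.73
eef_pos: [0.4823, -0.1651, 0.1492]
tool_rot: [0.995, 0.097, 0.002, 0.001]
ft_force: [1.2, -0.4, 0.5]
grip_width: 0.0852
grasp_force: 0.0
```

```bash
python3 - <<'E'
from workcell import bot
from h import *
o=bot.get_obs();W=bot.camera_info('wrist');im=bot.camera('wrist')[:,:,::-1];cv2.imwrite('pics/w2.png',im)
print(o['clock'],o['eef_pos'],o['tool_rot'],o['ft_force'])
print('TCP pix',pix(W,o['eef_pos']));print('expected knob',pix(W,[.4936,-.151,.107]));print(W['pose'])
E
```

```text
1.7333 [ 0.4823 -0.1651  0.1492] [0.9953 0.097  0.0024 0.0011] [ 1.2465 -0.4362  0.4711]
TCP pix (np.float64(257.29329556729203), np.float64(250.69609694262007))
expected knob (np.float64(240.46428565829922), np.float64(202.49665937250307))
[[ 0.1923  0.9285  0.3177  0.5649]
 [-0.9813  0.1811  0.0647 -0.1478]
 [ 0.0026 -0.3242  0.946   0.2921]
 [ 0.      0.      0.      1.    ]]
```

View pics/w2.png

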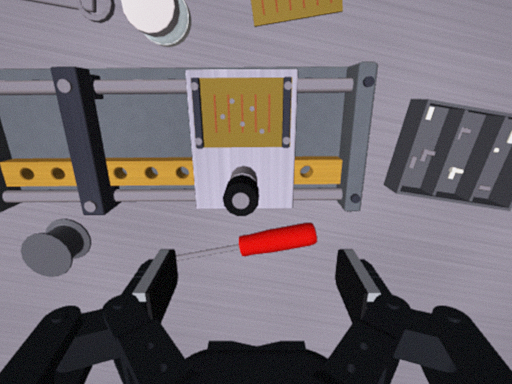

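The near view puts the knob's top centre at (240,201), against an expected (240,202). That confirms the knob at about (0.494, -0.151).

>>> step_arm(targets="1 0.023 0.028 0 0 0 0;1 0.023 0.028 0 0 0 0;1 0.023 0.028 0 0 0 0;1 0.023 0.028 0 0 0 0;1 0.023 0.028 0 0 0 0")

```text
clock: 2.2
eef_pos: [0.4921, -0.1501, 0.147]
tool_rot: [0.995, 0.098, 0.0, 0.0]
ft_force: [-0.2, -0.4, -0.4]
grip_width: 0.0852
grasp_force: 0.0
```

>>> step_arm(targets="1 0.004 -0.002 -0.05 0 0 0;1 0.004 -0.002 -0.09 0 0 0;1 0.004 -0.002 -0.12 0 0 0;1 0.004 -0.002 -0.138 0 0 0;1 0.004 -0.002 -0.138 0 0 0;1 0.004 -0.002 -0.138 0 0 0;1 0.004 -0.002 -0.138 0 0 0")

```text
clock: 2.78
eef_pos: [0.4948, -0.151, 0.0783]
tool_rot: [0.995, 0.098, 0.001, 0.0]
ft_force: [-0.6, 0.1, 0.6]
grip_width: 0.0855
grasp_force: 0.0
```

```bash
python3 - <<'E'
from workcell import bot
from h import *
o=bot.get_obs();W=bot.camera_info('wrist');im=bot.camera('wrist')[:,:,::-1];cv2.imwrite('pics/w3.png',im)
print(o['clock'],o['eef_pos'],o['tool_rot'],o['ft_force'],o['joint_pos'])
p=o['eef_pos'].copy();p[2]=.107;print('expected knob top if centred',pix(W,p))
E
```

```text
2.7833 [ 0.4948 -0.151   0.0783] [0.9952 0.0976 0.0008 0.0004] [-0.6152  0.0779  0.566 ] [-0.2962  0.3918 -0.2051  0.9721 -0.      2.6499]
expected knob top if centred (np.float64(257.5511412400315), np.float64(281.63296155369886))
```

View pics/w3.png

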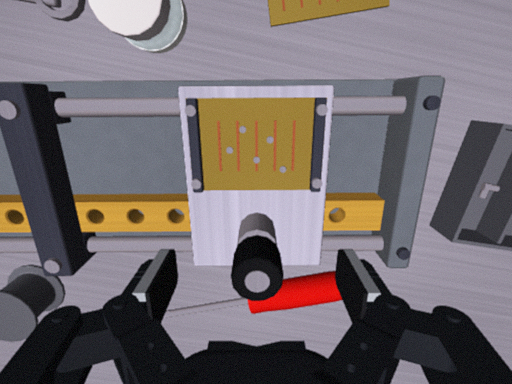

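The knob's top is at (257,280), where (257.5,281.6) is ideal, so it is centred between the pads. I close the fingers.

>>> step_arm(targets="-1 0 0 0 0 0 0;-1 0 0 0 0 0 0;-1 0 0 0 0 0 0;-1 0 0 0 0 0 0;-1 0 0 0 0 0 0;-1 0 0 0 0 0 0;-1 0 0 0 0 0 0;-1 0 0 0 0 0 0")

```text
clock: 3.5
eef_pos: [0.4941, -0.1509, 0.0778]
tool_rot: [0.995, 0.098, 0.0, 0.0]
ft_force: [0.1, -0.3, 6.3]
grip_width: 0.024
grasp_force: 58.6
```

>>> step_arm(targets="-1 0 0 0.006 0 0 0;-1 0 0 0.012 0 0 0;-1 0 0 0.018 0 0 0;-1 0 0 0.022 0 0 0;-1 0 0 0.022 0 0 0;-1 0 0 0.022 0 0 0")

```text
clock: 4.0
eef_pos: [0.4939, -0.1506, 0.0878]
tool_rot: [0.995, 0.098, -0.0, -0.0]
ft_force: [4.1, -1.0, -9.8]
grip_width: 0.0241
grasp_force: 59.3
```

>>> step_arm(targets="-1 0 0 0.004 0 0 0;-1 0 0 0.006 0 0 0;-1 0 0 0.006 0 0 0")

```text
clock: 4.25
eef_pos: [0.4939, -0.1505, 0.0912]
tool_rot: [0.995, 0.098, -0.0, -0.0]
ft_force: [4.6, -0.5, -11.7]
grip_width: 0.0242
grasp_force: 59.3
```

>>> step_arm(targets="-1 0 0 0.002 0 0 0;-1 0 0 0.004 0 0 0;-1 0 0 0.004 0 0 0")

```text
clock: 4.5
eef_pos: [0.4938, -0.1501, 0.092]
tool_rot: [0.995, 0.098, -0.0, -0.001]
ft_force: [6.6, -0.7, -18.7]
grip_width: 0.0243
grasp_force: 60.7
```

The force jumped from -11.7 to -18.7 N at about 14 mm of lift, so the plunger is on its hard stop. Now I run the carriage along the rods, direction (-0.195, 0.981).

>>> step_arm(targets="-1 0 0 0 0 0 0;-1 0 0 0 0 0 0;-1 -0.002 0.01 0 0 0 0;-1 -0.006 0.03 0 0 0 0;-1 -0.01 0.05 0 0 0 0;-1 -0.014 0.07 0 0 0 0;-1 -0.016 0.08 0 0 0 0;-1 -0.016 0.08 0 0 0 0;-1 -0.016 0.08 0 0 0 0")

```text
clock: 5.25
eef_pos: [0.4853, -0.1089, 0.092]
tool_rot: [0.995, 0.098, -0.001, -0.002]
ft_force: [6.3, 3.2, -17.2]
grip_width: 0.0239
grasp_force: 60.8
```

>>> step_arm(targets="-1 -0.003 0.015 0 0 0 0;-1 -0.006 0.03 0 0 0 0;-1 -0.009 0.045 0 0 0 0;-1 -0.010 0.052 0 0 0 0;-1 -0.010 0.052 0 0 0 0;-1 -0.010 0.052 0 0 0 0")

```text
clock: 5.75
eef_pos: [0.4802, -0.0834, 0.092]
tool_rot: [0.995, 0.098, -0.001, -0.001]
ft_force: [5.6, 2.4, -17.9]
grip_width: 0.0241
grasp_force: 60.8
```

>>> step_arm(targets="-1 -0.001 0.005 0 0 0 0;-1 -0.002 0.01 0 0 0 0;-1 -0.003 0.015 0 0 0 0;-1 -0.004 0.02 0 0 0 0;-1 -0.004 0.02 0 0 0 0;-1 -0.004 0.02 0 0 0 0")

```text
clock: 6.25
eef_pos: [0.4782, -0.074, 0.092]
tool_rot: [0.995, 0.098, -0.001, -0.001]
ft_force: [6.3, 0.5, -19.7]
grip_width: 0.0242
grasp_force: 60.7
```

>>> step_arm(targets="-1 -0.001 0.004 0 0 0 0;-1 -0.001 0.007 0 0 0 0;-1 -0.002 0.010 0 0 0 0;-1 -0.002 0.010 0 0 0 0;-1 -0.002 0.010 0 0 0 0")

```text
clock: 6.67
eef_pos: [0.4777, -0.0714, 0.092]
tool_rot: [0.995, 0.097, -0.001, 0.002]
ft_force: [7.4, -6.1, -21.6]
grip_width: 0.0244
grasp_force: 60.5
```

>>> step_arm(targets="-1 0 0.003 0 0 0 0;-1 -0.001 0.006 0 0 0 0;-1 -0.001 0.006 0 0 0 0;-1 -0.001 0.006 0 0 0 0;-1 -0.001 0.006 0 0 0 0")

```text
clock: 7.08
eef_pos: [0.4777, -0.0712, 0.0921]
tool_rot: [0.995, 0.096, -0.001, 0.005]
ft_force: [7.7, -14.9, -21.8]
grip_width: 0.0242
grasp_force: 60.6
```

```bash
python3 - <<'E'
from workcell import bot
from h import *
im=bot.camera('wrist')[:,:,::-1];cv2.imwrite('pics/w4.png',im)
im=bot.camera('scene')[:,:,::-1];cv2.imwrite('pics/s4.png',cv2.resize(im[110:230,170:340],None,fx=4,fy=4))
o=bot.get_obs();print(o['clock'],o['eef_pos'],o['ft_force'],o['grasp_force'])
E
```

```text
7.1833 [ 0.4777 -0.0712  0.0921] [  8.5517 -14.3071 -22.3918] 60.56255757808685
```

View pics/w4.png

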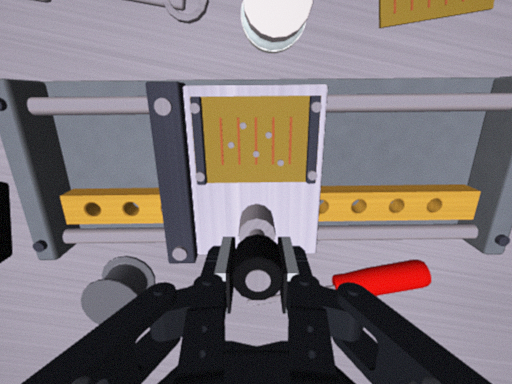

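View pics/s4.png

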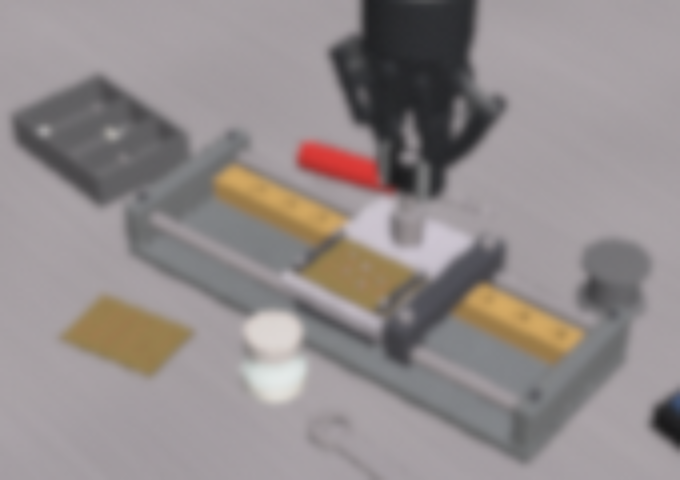

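Both pictures show the carriage's face against the stop bar (wrist view x≈187), with the knob gripped and raised. The push rose to 15 N with no further travel, the upward pull is at about 22 N, well above the spring's 10 N, and the bystanders look unmoved.

```bash
python3 -c "
from workcell import bot
print(bot.job_done())"
```

```text
the job is handed in; nothing more can be done
None
```

I handed the job in with the carriage pressed against the stop block (about 14 N) and the plunger still gripped fully back on its hard stop; the loose items in the final pictures look undisturbed, and the hand-in returned no verdict.

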